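# Clamp the turning blank in the cam jig

### The arm

A 6-joint arm with a two-finger parallel gripper is mounted at the origin on the work surface. World frame = base frame: x ahead of the robot, y to its left, z up, the work surface at z = 0. Lengths are in m, angles in rad, forces in N, time in s.
With the tool pointing down it reaches from about 0.3 to 0.775 m from the base axis. Payload 14.6 kg.
Tool frame: the origin (TCP) lies between the finger pads; the fingertips stand 19 mm ahead of it and the grasp point (between the pads) is the TCP; z points along the fingers, y is the line along which they close (so a half turn about z gives the same grasp; the last joint's range is limited). The gripper opens to 94 mm and grips with 3 to 60 N. Pads are 16 mm wide; open, the fingers measure 119 mm over their backs; the gripper's body (75 mm by 177 mm) begins 78 mm behind the grasp point.
Start: joints at [-1.189, 0.3, 1.521, -0, 1.321, -0.067], TCP at [0.239, -0.496, 0.224] pointing down, gripper open.
Joint ranges: [-3.03, 3.03], [-0.79, 2.21], [0.23, 2.52], [-1.04, 4.18], [0, 3.07], [-2.55, 2.55]. Speed limits (rad/s): [2.22, 2.22, 2.57, 3.14, 3.14, 3.14].

### API

Orientations are given as a unit quaternion [x, y, z, w].
In Python, from station import arm gives the robot as it stands.
- The arm moves only by the tool drive_tool, never from a script. Its argument "series" is a list of rows, each a list of 7 numbers: the turn, a rotation vector about the tool's x, y, z in rad, then the shift along the tool's x, y, z in cm, then the gripper's target within -1 to 1 (shut at 1, half-way at 0, fully open at -1). A call has 1 to 10 rows; each row is the pose to reach, as a shift and turn from the pose commanded when the call began, along the tool's axes at that moment; what a row does not reach only later rows make up. A row lasts 1/10 s, in which the tool goes at most 50 mm and 8.59 degrees, less where a joint would pass 70% of its speed; a pose out of reach is approached as far as the arm can. A call with a gripper value outside its range is refused whole. The fingers move at their own pace and stop on an object; "grip_force" is the grip in N (left out, the last holds). Time passes only in rows, so rows that repeat a pose let the fingers close. It gives the time, the measured TCP pose, the force, the opening and the grip force at its end, in the units of the state.
- arm.sense(): the state, without advancing time (a new reading comes with each control period).
- arm.snapshot(name): name is "scene" or "top" or "wrist"; returns the picture (384x512x3 uint8, red, green, blue); there is no depth.
- arm.get_calibration(name): a dict with "camera_matrix" (3x3 intrinsics, pixels), "dist" ([k1, k2, p1, p2, k3] as OpenCV has them; the pictures are not rectified), "origin" and "rotation" of the camera in the world. Camera axes: x right, y down, z forward; pixel columns grow to the right and rows downward; lengths in m; the calibration is good to about 2 mm. A picture is of the moment at which its call begins: read the wrist's pose just before it. get_calibration takes no time and is no camera call; for the wrist camera it gives the pose at the moment of the call.
- arm.close_job(): hands the job in; it is judged then, once.
The state is a dict: "time_s": time; "joint_positions": joint angles; "joint_velocities": joint speeds; "tau": joint torques, N m; "tcp_pos": TCP position; "tcp_rot": TCP orientation; "force": force on the tool from outside, world axes, zero at the start; "wrist_torque": the same for the moment, N m; "gripper_width": finger opening in m; "gripper_force": force on a finger pad.
Only numpy, scipy, OpenCV 4.12 (cv2) and the standard library are available. Lean on these libraries where they do the work, as an engineer would, in place of code of your own. Each camera call takes 0.05 s, during which the arm holds its last target. There are 200 camera calls.

### The job

Clamp the wooden blank in the jig: with a fingertip, push the arms of the two wooden cam levers round, anticlockwise seen from above, until each lever is tight and its cam holds the blank flush against the fence along its whole length. Tightening the second can slacken the first, so check it and push it again if need be. Push only on the levers: do not touch or lift the blank, and leave everything else where it is.

Things in the scene. Friction and masses are not known exactly. Their poses are not given: they have to be found in the camera images.
- jig: Clamping jig: grey-faced base board 270 x 400 x 18 mm lying on the bench, fixed. Origin: centre of its underside; x points across it, away from the fence, y along the fence, z up (at zero yaw x and y are the world's). A straight wooden fence, 22 mm wide and rising 22 mm above the board, runs along y on the robot's side; its clamping face, which looks to +x, is the plane x = -103 mm.
- blank: Loose square-edged pale wooden blank 40 (x) x 300 (y) x 30 mm tall, 0.18 to 0.35 kg, lying on the board along the fence with a gap of 1 to 11 mm to it, slightly skew. Origin: centre of its underside. When it is flush on the fence its origin is at x = -83 mm in the jig's frame.
- blank_left (a point): Point on the blank's fence-side face, 15 mm up, 5 mm from its +y end. Flush on the fence: x = -103 mm in the jig's frame.
- blank_right (a point): The same point 5 mm from the blank's -y end.
- cam_right (a joint): Angle (rad) of the cam lever nearer the -y end of the jig (on the right as the robot sees it); grows anticlockwise seen from above. 0: arm points along jig +x, away from the fence. Starts at -0.2 to 0.35; range -0.3 to 2.0. At about 1.2 its cam is hard against the blank if that is flush on the fence; pushed on with about 10 N it stalls at 1.21 to 1.3 and stays; below 1.19 it is slack. About 2.5 N at the push point turns it while free.
- cam_right_pivot (a point): Point on that lever's vertical pivot axis, at jig x = -30, y = -130 mm, 51 mm above the bench (mid-height of the arm). Below the arm, on the board, is its dark cam disc: 52 mm diameter, 26 mm thick, centre 14 mm off the pivot.
- cam_right_push (a point): Point mid-width and mid-height in that lever's arm, 85 mm from the pivot: push the arm's side here. The arm is a wooden bar 18 mm wide, 14 mm tall, from 44 to 58 mm above the bench (26 mm free beneath it, above the board), reaching 124 mm from the pivot with a round end of 24 mm diameter. Site x points outwards along the arm.
- cam_left (a joint): Angle (rad) of the cam lever nearer the +y end of the jig (on the left as the robot sees it); grows anticlockwise seen from above. 0: arm points along jig +x, away from the fence. Starts at -0.2 to 0.35; range -0.3 to 2.0. At about 1.2 its cam is hard against the blank if that is flush on the fence; pushed on with about 10 N it stalls at 1.21 to 1.3 and stays; below 1.19 it is slack. About 2.5 N at the push point turns it while free.
- cam_left_pivot (a point): Point on that lever's vertical pivot axis, at jig x = -30, y = 70 mm, 51 mm above the bench (mid-height of the arm). Below the arm, on the board, is its dark cam disc: 52 mm diameter, 26 mm thick, centre 14 mm off the pivot.
- cam_left_push (a point): Point mid-width and mid-height in that lever's arm, 85 mm from the pivot: push the arm's side here. The arm is a wooden bar 18 mm wide, 14 mm tall, from 44 to 58 mm above the bench (26 mm free beneath it, above the board), reaching 124 mm from the pivot with a round end of 24 mm diameter. Site x points outwards along the arm.
- turned_knob: Small dark turned knob, 32 mm diameter, 36 mm tall, loose on the board between and beyond the two levers' ends. Origin: centre of underside. Leave alone.
- bush: Brass bush, 26 mm diameter, 22 mm tall, loose on the board's far +y corner. Origin: centre of underside. Leave alone.
- gouge: Turning gouge lying on the bench left of the jig, 330 mm long along its x, 30 mm thick. Leave alone.
- mallet: Round wooden mallet standing on its head right of the jig, 90 mm diameter, 220 mm tall. Leave alone.
- pot: Open steel pot right of the jig, 80 mm diameter, 100 mm tall. Leave alone.
- tin: Tin standing right of the jig, 76 mm diameter, 90 mm tall. Leave alone.
- offcut: Dark wooden offcut 45 x 100 x 45 mm, on the bench left of the jig. Leave alone.

How it is judged:
At the end, for the whole second after the job is handed in: Both ends of the blank are within 2.5 mm of the fence face, each cam presses on the blank with more than 3 N by itself, the blank lies flat on the board at rest, and no bystander has moved more than 20 mm (x of each of blank_left, blank_right in the frame of jig below -0.1005 m and contact force between each of cam_left, cam_right and blank above 3 N and height (world z) of blank below 0.023 m and angle between blank's own z axis and vertical below 0.05 rad and linear speed of blank below 0.01 m/s and distance of each of turned_knob, bush, gouge, mallet, pot, tin, offcut from where it was at the start of the episode below 0.02 m); the robot touches nothing.
It fails at once if the fingers or arm push on the blank itself (contact force between any of the fingers, the arm and blank above 2 N).
It fails at once if the blank is lifted or tipped (height (world z) of blank above 0.033 m or angle between blank's own z axis and vertical above 0.2 rad).
It fails at once if a bystander is shifted by more than 20 mm, lifted or knocked over (distance of any of turned_knob, bush, gouge, mallet, pot, tin, offcut from where it was at the start of the episode above 0.02 m).
It also fails if it takes over 72 s, if anything falls off the work surface, if the arm or the gripper's body presses on something with over 40 N, if the wrist force passes 120 N, or if a joint passes its speed limit or range.

## Working session

There is one attempt and no reset: what is moved stays moved. The work goes in short steps, Python scripts to look and compute and a tool call to move; the robot and the scene stay as the last step left them, time stands still between calls to the robot, and variables do not carry over. Pictures are saved under pics/ and viewed, at most 10 in all, crops included, and the job is handed in when it is done.

Besides the shell and the picture viewer there is one more tool, called after ">>>" as a command line: name --pt "numbers of a row" for each row, then --argument value for the rest. drive_tool: Moves the arm, as the interface text tells. Its arguments: {"type":"object","properties":{"series":{"type":"array"},"grip_force":{"type":"number"}},"required":["series"]}

```bash
mkdir -p pics; python3 - <<'E'
from station import arm
import cv2
s=arm.sense();print({k:s[k] for k in('time_s','tcp_pos','tcp_rot','gripper_width')})
for n in('top','scene'):
    im=arm.snapshot(n);cv2.imwrite(f'pics/{n}0.png',im[:,:,::-1]);c=arm.get_calibration(n);print(n,c)
E
```

```text
{'time_s': 0.0, 'tcp_pos': array([ 0.23854662, -0.49528246,  0.22383991]), 'tcp_rot': array([ 9.74927147e-01,  2.22523382e-01, -9.82798691e-05, -6.26550625e-04]), 'gripper_width': 0.09415141412062153}
top {'camera_matrix': array([[383.90026241,   0.        , 255.93294003],
       [  0.        , 383.90026241, 188.42028463],
       [  0.        ,   0.        ,   1.        ]]), 'dist': array([-0.02233304,  0.        ,  0.        ,  0.        ,  0.        ]), 'origin': array([3.91141716e-01, 1.37508935e-03, 1.37931752e+00]), 'rotation': array([ 0.70806109, -0.70412198,  0.03286633, -0.04220828])}
scene {'camera_matrix': array([[351.49000947,   0.        , 256.41618901],
       [  0.        , 351.49000947, 189.17536865],
       [  0.        ,   0.        ,   1.        ]]), 'dist': array([-0.08355424,  0.        ,  0.        ,  0.        ,  0.        ]), 'origin': array([ 1.03995946, -0.28072333,  0.8035778 ]), 'rotation': array([ 0.8084528 ,  0.48646857, -0.17236771, -0.28291654])}
```

View pics/top0.png

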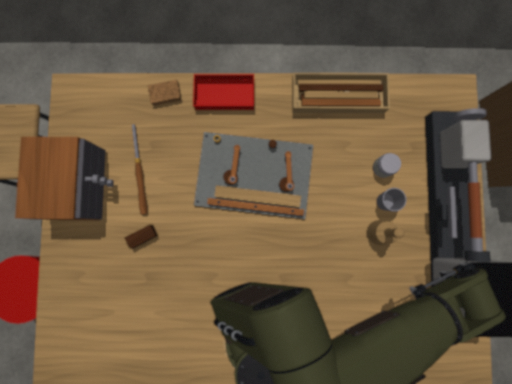

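View pics/scene0.png

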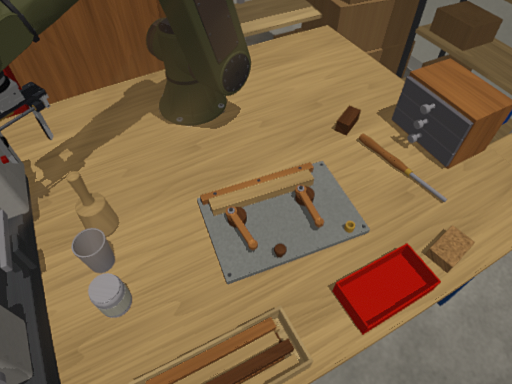

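Top view: the jig is centred near (254,177) with a small yaw. The fence is along the bottom from (208,205) to (302,214). The lever pivots are near (232,180) and (288,186), and the arms point up to (236,148) and (288,155). The scene view agrees, and it shows the knob at (280,250) and the bush at (350,226).

```bash
cat >h.py <<'E'
import numpy as np,cv2
from station import arm
from scipy.spatial.transform import Rotation as R
def rays(c,px):
    p=cv2.undistortPoints(np.float64(px).reshape(-1,1,2),c['camera_matrix'],c['dist']).reshape(-1,2)
    q=np.asarray(c['rotation']);M=R.from_quat(q).as_matrix() if q.size==4 else q
    return (M@np.c_[p,np.ones(len(p))].T).T
def onplane(c,px,z):
    d=rays(c,px);o=np.asarray(c['origin']);return o+d*((z-o[2])/d[:,2])[:,None]
def project(c,P):
    q=np.asarray(c['rotation']);M=R.from_quat(q).as_matrix()
    r=cv2.Rodrigues(M.T)[0];t=-M.T@c['origin']
    return cv2.projectPoints(np.float64(P).reshape(-1,1,3),r,t,c['camera_matrix'],c['dist'])[0].reshape(-1,2)
def masks(im):
    h=cv2.cvtColor(im,cv2.COLOR_RGB2HSV);H,S,V=[h[...,i].astype(int) for i in range(3)]
    grey=((S<60)&(V>70)&(V<190)).astype(np.uint8)
    orange=((H<16)&(S>130)&(V>90)).astype(np.uint8)
    return grey,orange
def blobs(m,amin):
    n,l,st,ce=cv2.connectedComponentsWithStats(m)
    return [(st[i],ce[i],(l==i).astype(np.uint8)) for i in range(1,n) if st[i][4]>=amin]
E
python3 - <<'E'
from h import *
for n,(x0,y0,x1,y1) in dict(top=(185,125,325,225),scene=(190,155,380,290)).items():
    c=arm.get_calibration(n);im=cv2.cvtColor(cv2.imread(f'pics/{n}0.png'),cv2.COLOR_BGR2RGB)
    g,o=masks(im);w=np.zeros_like(g);w[y0:y1,x0:x1]=1
    b=max(blobs(g*w,100),key=lambda t:t[0][4])
    hull=cv2.convexHull(cv2.findNonZero(b[2]))
    P=onplane(c,hull.reshape(-1,2),.018)[:,:2]
    r=cv2.minAreaRect(np.float32(P*1000));print(n,'board',r)
    for st,ce,m in blobs(o*w,40):
        P=onplane(c,cv2.findNonZero(m).reshape(-1,2),.058)[:,:2]
        print(st,ce,cv2.minAreaRect(np.float32(P*1000)))
E
```

```text
top board ((586.1021728515625, 28.976058959960938), (396.9883117675781, 269.1553039550781), 83.45543670654297)
[228 146  11  37 144] [234.51388889 162.625     ] ((616.9588623046875, 93.2142333984375), (27.21878433227539, 129.99365234375), 78.1587905883789)
[285 152   7  38 137] [288.10218978 168.67153285] ((595.468017578125, -93.15689849853516), (20.533845901489258, 130.2142791748047), 88.0559310913086)
[208 199  95  16 567] [255.31040564 206.25925926] ((470.46978759765625, 22.1348876953125), (326.9190368652344, 21.730026245117188), 83.5914535522461)
scene board ((590.53466796875, 28.511932373046875), (399.4727478027344, 272.841796875), 83.58477783203125)
[201 163 112  41 609] [255.2955665  181.39737274] ((490.8214416503906, 13.911788940429688), (330.25469970703125, 33.70249557495117), 83.40182495117188)
[295 185  29  42 293] [309.95904437 205.95904437] ((620.2646484375, 92.48116302490234), (33.81007385253906, 140.92454528808594), 78.30946350097656)
[225 206  33  44 342] [242.06725146 228.26023392] ((598.32421875, -95.8788833618164), (31.046703338623047, 141.7574462890625), 89.98016357421875)
[332 258  48  32 916] [361.38864629 278.20414847] ((862.0109252929688, 83.22150421142578), (143.5040740966797, 62.8984489440918), 89.60377502441406)
```

```bash
cat >>h.py <<'E'
JC=np.array([.588,.029]);YAW=np.radians(-6.5)
def j2w(x,y,JC=JC,Y=YAW):
    return JC+np.array([x*np.cos(Y)-y*np.sin(Y),x*np.sin(Y)+y*np.cos(Y)])
def rot(yx): # tool down, tool x at world yaw yx
    return R.from_euler('z',yx)*R.from_euler('x',np.pi)
def rows(wps,s=None):
    """wps: list of (x,y,z,yawx rad) -> rows relative to the sensed pose"""
    s=s or arm.sense();r0=R.from_quat(s['tcp_rot']);p0=s['tcp_pos']
    for x,y,z,yx in wps:
        rv=(r0.inv()*rot(yx)).as_rotvec();d=r0.inv().apply(np.array([x,y,z])-p0)*100
        print(np.round(rv,2).tolist(),np.round(d,1).tolist())
E
python3 - <<'E'
from h import *
c=arm.get_calibration('top');print('knob',onplane(c,[[272,145],[216,140],[385,234]],.03))
print('piv',j2w(-.03,.07),j2w(-.03,-.13))
rows([(.24,-.495,.34,np.radians(25.7)),(.53,-.02,.34,np.radians(80))])
E
```

```text
knob [[ 0.69145831 -0.03682357  0.03      ]
 [ 0.70909303  0.16415604  0.03      ]
 [ 0.37739739 -0.43123009  0.03      ]]
piv [0.56611707 0.10194613] [ 0.54347643 -0.09676824]
[-0.0, -0.0, 0.0] [0.1, 0.0, -11.6]
[-0.0, -0.0, -0.95] [46.9, -30.2, -11.6]
```

>>> drive_tool --pt "0 0 0 0 0 -5 1" --pt "0 0 0 0 0 -10 1" --pt "0 0 -0.1 4 -2.6 -11.6 1" --pt "0 0 -0.2 8 -5.2 -11.6 1" --pt "0 0 -0.3 12 -7.8 -11.6 1" --pt "0 0 -0.4 16 -10.4 -11.6 1" --pt "0 0 -0.5 20 -13 -11.6 1" --pt "0 0 -0.6 24 -15.6 -11.6 1" --pt "0 0 -0.7 28 -18.2 -11.6 1" --pt "0 0 -0.8 32 -20.8 -11.6 1" --grip_force 30

```text
time_s: 1.1
tcp_pos: [0.4372, -0.1674, 0.3404]
tcp_rot: [0.81, 0.586, -0.0, -0.0]
force: [0.8, -0.7, 0.6]
gripper_width: 0.0173
gripper_force: 0.0
```

```bash
python3 - <<'E'
from h import *
s=arm.sense();print(s['tcp_pos'],s['gripper_width'],s['time_s']);rows([(.53,-.02,.34,np.radians(80))])
E
```

```text
[ 0.43722536 -0.16739291  0.34038534] 0.01726862130091795 1.1
[-0.0, 0.0, -0.14] [16.9, 4.2, 0.0]
```

>>> drive_tool --pt "0 0 -0.05 4.2 1.0 0 1" --pt "0 0 -0.1 8.4 2.1 0 1" --pt "0 0 -0.14 12.6 3.1 0 1" --pt "0 0 -0.14 16.9 4.2 0 1" --pt "0 0 -0.14 16.9 4.2 0 1" --pt "0 0 -0.14 16.9 4.2 0 1"

```text
time_s: 1.7
tcp_pos: [0.5301, -0.0217, 0.3398]
tcp_rot: [0.768, 0.641, -0.0, -0.0]
force: [-0.4, -0.7, -0.4]
gripper_width: 0.0002
gripper_force: 0.0
```

```bash
python3 - <<'E'
from h import *
s=arm.sense();c=arm.get_calibration('wrist');im=arm.snapshot('wrist');cv2.imwrite('pics/w1.png',im[:,:,::-1]);print(s['tcp_pos'],s['gripper_width'],c['origin'],c['rotation'])
np.savez('w1.npz',**c)
E
```

```text
[ 0.5300578 -0.0217075  0.3398235] 0.00018699860752946474 [0.54440563 0.05683134 0.49965842] [ 0.98634163 -0.08839593 -0.01300466  0.13837352]
```

View pics/w1.png

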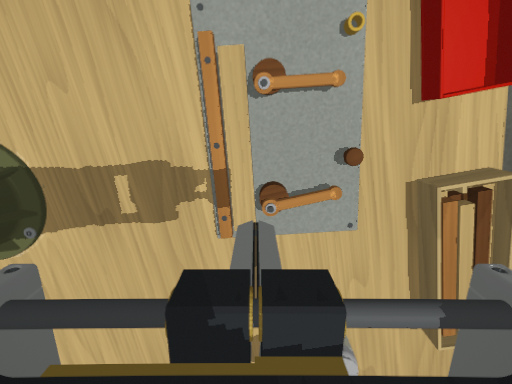

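The wrist view shows the left pivot bolt at (263,83) with its arm tip at (339,78). The right pivot bolt is at (270,209) with its arm tip at (335,192). The knob is at (353,157).

```bash
python3 - <<'E'
from h import *
c=dict(np.load('w1.npz'))
P=onplane(c,[[263,83],[339,78],[270,209],[335,192]],.059)[:,:2];print(P)
for i in(0,2):
    d=P[i+1]-P[i];print(np.linalg.norm(d),np.degrees(np.arctan2(d[1],d[0])))
d=P[0]-P[2];print('pivots',np.linalg.norm(d),np.degrees(np.arctan2(d[1],d[0]))-90)
print('knob',onplane(c,[[353,157]],.05))
E
```

```text
[[ 0.56374122  0.10117151]
 [ 0.67679839  0.08751093]
 [ 0.54138724 -0.09886246]
 [ 0.65380118 -0.08840637]]
0.11387948310359836 -6.889590699887909
0.11289917562272742 5.314027599217079
pivots 0.201279132850959 -6.376399479391637
knob [[ 0.69108878 -0.03666589  0.05      ]]
```

```bash
cat >>h.py <<'E'
PL=np.array([.564,.1015]);PR=np.array([.542,-.098])
def fp(P,phi,off,z,r=.085):
    a=np.radians(phi);p=P+r*np.array([np.cos(a),np.sin(a)])+off*np.array([np.sin(a),-np.cos(a)])
    return (*p,z,a+np.pi/2)
E
python3 - <<'E'
from h import *
rows([fp(PL,-7,.029,.34),fp(PL,-7,.029,.055)])
E
```

```text
[-0.0, 0.0, -0.06] [10.4, 9.8, 0.0]
[-0.0, 0.0, -0.06] [10.4, 9.8, 28.5]
```

>>> drive_tool --pt "0 0 -0.06 3.5 3.3 0 1" --pt "0 0 -0.06 7 6.6 0 1" --pt "0 0 -0.06 10.4 9.8 2 1" --pt "0 0 -0.06 10.4 9.8 7 1" --pt "0 0 -0.06 10.4 9.8 12 1" --pt "0 0 -0.06 10.4 9.8 17 1" --pt "0 0 -0.06 10.4 9.8 21 1" --pt "0 0 -0.06 10.4 9.8 25 1" --pt "0 0 -0.06 10.4 9.8 28.5 1" --pt "0 0 -0.06 10.4 9.8 28.5 1"

```text
time_s: 2.75
tcp_pos: [0.6427, 0.0607, 0.051]
tcp_rot: [0.749, 0.662, -0.003, -0.002]
force: [-0.4, 0.0, 0.6]
gripper_width: 0.0006
gripper_force: 0.0
```

```bash
python3 - <<'E'
from h import *
s=arm.sense();print(s['tcp_pos'],s['force'],s['time_s'])
rows([fp(PL,p,.017,.055) for p in (-7,0,7,14,21,28,35,42,46,50)])
E
```

```text
[0.64267726 0.06068523 0.05096023] [-0.38458747  0.01006204  0.56621849] 2.75
[-0.01, 0.0, -0.0] [1.4, 0.2, -0.4]
[-0.01, 0.0, -0.12] [2.4, 0.3, -0.4]
[-0.01, 0.0, -0.25] [3.5, 0.3, -0.4]
[-0.01, -0.0, -0.37] [4.6, 0.2, -0.4]
[-0.01, -0.0, -0.49] [5.6, -0.0, -0.4]
[-0.01, -0.0, -0.61] [6.6, -0.4, -0.4]
[-0.01, -0.0, -0.73] [7.5, -0.9, -0.4]
[-0.01, -0.0, -0.86] [8.4, -1.5, -0.4]
[-0.01, -0.0, -0.93] [8.9, -1.9, -0.4]
[-0.01, -0.0, -1.0] [9.3, -2.3, -0.4]
```

>>> drive_tool --pt "0 0 0 1.4 0.2 -0.1 1" --pt "0 0 -0.12 2.4 0.3 -0.1 1" --pt "0 0 -0.25 3.5 0.3 -0.1 1" --pt "0 0 -0.37 4.6 0.2 -0.1 1" --pt "0 0 -0.49 5.6 0 -0.1 1" --pt "0 0 -0.61 6.6 -0.4 -0.1 1" --pt "0 0 -0.73 7.5 -0.9 -0.1 1" --pt "0 0 -0.86 8.4 -1.5 -0.1 1" --pt "0 0 -0.93 8.9 -1.9 -0.1 1" --pt "0 0 -1.0 9.3 -2.3 -0.1 1"

```text
time_s: 3.75
tcp_pos: [0.6352, 0.1583, 0.0599]
tcp_rot: [0.338, 0.941, 0.001, 0.002]
force: [2.7, -1.3, -1.4]
gripper_width: 0.0004
gripper_force: 1.4
```

```bash
python3 - <<'E'
from h import *
s=arm.sense();print(s['tcp_pos'],s['force'],s['time_s'])
rows([fp(PL,p,.017,.053) for p in (50,52,54,56,58,60,61,62,63,64,65,66,67,68)])
E
```

```text
[0.63519672 0.15826717 0.05994169] [ 2.68253457 -1.31820888 -1.35361796] 3.75
[0.0, 0.0, 0.01] [0.1, -0.4, 0.7]
[0.0, 0.0, -0.03] [0.4, -0.4, 0.7]
[0.0, 0.0, -0.06] [0.7, -0.3, 0.7]
[0.0, 0.0, -0.1] [1.0, -0.3, 0.7]
[0.0, 0.0, -0.13] [1.3, -0.3, 0.7]
[0.0, 0.0, -0.17] [1.6, -0.2, 0.7]
[0.0, 0.0, -0.18] [1.8, -0.2, 0.7]
[0.0, 0.0, -0.2] [1.9, -0.2, 0.7]
[0.0, 0.0, -0.22] [2.1, -0.2, 0.7]
[0.0, 0.0, -0.24] [2.2, -0.3, 0.7]
[0.0, 0.0, -0.25] [2.4, -0.3, 0.7]
[0.0, 0.0, -0.27] [2.5, -0.3, 0.7]
[0.0, 0.0, -0.29] [2.7, -0.3, 0.7]
[0.0, 0.0, -0.31] [2.8, -0.3, 0.7]
```

>>> drive_tool --pt "0 0 -0.02 0.2 0 0.3 1" --pt "0 0 -0.04 0.4 0 0.3 1" --pt "0 0 -0.06 0.6 0 0.3 1" --pt "0 0 -0.08 0.8 0 0.3 1" --pt "0 0 -0.1 1.0 0 0.3 1" --pt "0 0 -0.12 1.1 0 0.3 1" --pt "0 0 -0.14 1.3 0 0.3 1" --pt "0 0 -0.16 1.4 0 0.3 1" --pt "0 0 -0.16 1.4 0 0.3 1"

```text
time_s: 4.65
tcp_pos: [0.623, 0.1665, 0.0535]
tcp_rot: [0.263, 0.965, 0.0, 0.0]
force: [3.8, 0.7, 1.0]
gripper_width: 0.0008
gripper_force: 1.8
```

```bash
cat >st.py <<'E'
from h import *
import sys
P=PL if sys.argv[1]=='L' else PR
s=arm.sense();p=s['tcp_pos'];f=s['force']
x=R.from_quat(s['tcp_rot']).as_matrix()[:,:2]
d=p[:2]-P;off=.017
ang=np.degrees(np.arctan2(d[1],d[0])+np.arcsin(off/np.hypot(*d)))
print(np.round(p,4),np.round(f,1),'F tool xy',np.round(f@x,1),'t',s['time_s'],'lever world',ang.round(1),'joint rad',np.radians(ang+6.4).round(3),'r',np.hypot(*d).round(3))
E
python3 st.py L
```

```text
[0.623  0.1665 0.0535] [3.8 0.7 1. ] F tool xy [-2.9  2.6] t 4.65 lever world 59.0 joint rad 1.141 r 0.088
```

>>> drive_tool --pt "0 0 -0.01 0.1 0 0 1" --pt "0 0 -0.02 0.2 0 0 1" --pt "0 0 -0.03 0.3 0 0 1" --pt "0 0 -0.04 0.4 0 0 1" --pt "0 0 -0.05 0.5 0 0 1" --pt "0 0 -0.06 0.6 0 0 1" --pt "0 0 -0.06 0.6 0 0 1" --pt "0 0 -0.06 0.6 0 0 1"

```text
time_s: 5.45
tcp_pos: [0.6183, 0.1695, 0.0535]
tcp_rot: [0.234, 0.972, 0.0, 0.001]
force: [8.6, 1.1, 0.3]
gripper_width: 0.0002
gripper_force: 3.6
```

```bash
python3 st.py L
```

```text
[0.6183 0.1695 0.0535] [8.6 1.1 0.3] F tool xy [-7.2  4.9] t 5.45 lever world 62.7 joint rad 1.205 r 0.087
```

Force is rising, so the cam is pressing. A little more.

>>> drive_tool --pt "0 0 -0.01 0.1 0 0 1" --pt "0 0 -0.02 0.2 0 0 1" --pt "0 0 -0.02 0.3 0 0 1" --pt "0 0 -0.02 0.3 0 0 1" --pt "0 0 -0.02 0.3 0 0 1"

```text
time_s: 5.95
tcp_pos: [0.617, 0.1706, 0.0537]
tcp_rot: [0.225, 0.974, 0.001, 0.002]
force: [18.9, -0.2, -7.0]
gripper_width: 0.0003
gripper_force: 8.6
```

```bash
python3 st.py L
```

```text
[0.617  0.1706 0.0537] [18.9 -0.2 -7. ] F tool xy [-17.1   8.1] t 5.95 lever world 63.8 joint rad 1.225 r 0.087
```

```bash
python3 - <<'E'
from h import *
rows([fp(PR,5.3,.03,.144),fp(PR,5.3,.03,.053)])
E
```

```text
[0.0, 0.0, 1.03] [-13.9, -25.6, -9.0]
[0.0, 0.0, 1.03] [-13.8, -25.6, 0.1]
```

>>> drive_tool --pt "0 0 0 -1.5 0 0 1" --pt "0 0 0 -3 0 0 1" --pt "0 0 0 -3 0 -4 1" --pt "0 0 0 -3 0 -9 1"

```text
time_s: 6.35
tcp_pos: [0.6404, 0.1571, 0.1413]
tcp_rot: [0.225, 0.974, -0.001, -0.004]
force: [-0.1, 0.1, -0.1]
gripper_width: 0.0003
gripper_force: 0.0
```

```bash
python3 - <<'E'
from h import *
s=arm.sense();print(s['tcp_pos'],s['force'])
rows([fp(PR,5.3,.03,.144),fp(PR,5.3,.03,.054)])
E
```

```text
[0.64039913 0.15713051 0.14127145] [-0.09962562  0.1415178  -0.13296954]
[-0.01, -0.0, 1.03] [-11.1, -25.4, -0.2]
[-0.01, -0.0, 1.03] [-11.2, -25.4, 8.8]
```

>>> drive_tool --pt "0 0 0.14 -1.5 -3.6 0 1" --pt "0 0 0.28 -3 -7.2 0 1" --pt "0 0 0.42 -4.6 -10.8 0 1" --pt "0 0 0.56 -6.2 -14.4 0 1" --pt "0 0 0.7 -7.8 -18 0 1" --pt "0 0 0.84 -9.4 -21.6 0 1" --pt "0 0 0.98 -11 -25.4 0 1" --pt "0 0 1.03 -11.2 -25.4 0 1" --pt "0 0 1.03 -11.2 -25.4 0 1" --pt "0 0 1.03 -11.2 -25.4 0 1"

```text
time_s: 7.35
tcp_pos: [0.6313, -0.1191, 0.143]
tcp_rot: [0.674, 0.738, -0.0, -0.001]
force: [1.7, 1.2, 0.8]
gripper_width: 0.0005
gripper_force: 0.0
```

```bash
python3 - <<'E'
from h import *
s=arm.sense();print(s['tcp_pos'],s['force'])
c=arm.get_calibration('wrist');im=arm.snapshot('wrist');cv2.imwrite('pics/w2.png',im[:,:,::-1]);np.savez('w2.npz',**c)
rows([fp(PR,5.3,.03,.144),fp(PR,5.3,.03,.054)])
E
```

```text
[ 0.63130278 -0.11908079  0.14297069] [1.65549612 1.18664947 0.80189939]
[-0.0, -0.0, -0.0] [-0.1, -0.2, -0.1]
[-0.0, -0.0, -0.0] [-0.1, -0.2, 8.9]
```

View pics/w2.png

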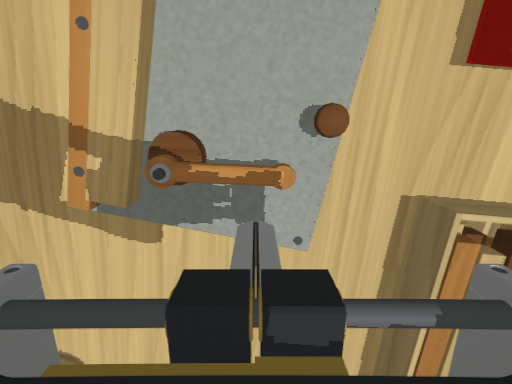

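The right lever is untouched, with its pivot at (160,173) and tip at (284,177). The fingers sit clear on its clockwise side, so I'll descend.

>>> drive_tool --pt "0 0 0 -0.1 -0.2 3 1" --pt "0 0 0 -0.1 -0.2 6 1" --pt "0 0 0 -0.1 -0.2 8 1" --pt "0 0 0 -0.1 -0.2 8.9 1" --pt "0 0 0 -0.1 -0.2 8.9 1" --pt "0 0 0 -0.1 -0.2 8.9 1"

```text
time_s: 8.0
tcp_pos: [0.6303, -0.1207, 0.0555]
tcp_rot: [0.675, 0.738, 0.0, 0.001]
force: [0.1, 0.9, -0.4]
gripper_width: 0.0003
gripper_force: 0.0
```

```bash
python3 - <<'E'
from h import *
s=arm.sense();print(s['tcp_pos'],s['force'],s['time_s'])
rows([fp(PR,p,.017,.054) for p in (5,11,17,23,29,35,40,45,49,52)])
E
```

```text
[ 0.6302736  -0.12066641  0.05554657] [ 0.05327258  0.92717423 -0.39183658] 8.0
[0.0, 0.0, 0.0] [1.3, -0.1, 0.2]
[0.0, 0.0, -0.1] [2.2, 0.0, 0.2]
[0.0, 0.0, -0.21] [3.1, 0.1, 0.2]
[0.0, 0.0, -0.31] [4.0, 0.0, 0.2]
[0.0, 0.0, -0.42] [4.9, -0.1, 0.2]
[0.0, 0.0, -0.52] [5.8, -0.4, 0.2]
[0.0, 0.0, -0.61] [6.5, -0.6, 0.2]
[0.0, 0.0, -0.7] [7.2, -1.0, 0.2]
[0.0, 0.0, -0.77] [7.7, -1.3, 0.2]
[0.0, 0.0, -0.82] [8.1, -1.5, 0.2]
```

>>> drive_tool --pt "0 0 0 1.3 0 0.1 1" --pt "0 0 -0.1 2.2 0 0.1 1" --pt "0 0 -0.21 3.1 0.1 0.1 1" --pt "0 0 -0.31 4.0 0 0.1 1" --pt "0 0 -0.42 4.9 -0.1 0.1 1" --pt "0 0 -0.52 5.8 -0.4 0.1 1" --pt "0 0 -0.61 6.5 -0.6 0.1 1" --pt "0 0 -0.7 7.2 -1.0 0.1 1" --pt "0 0 -0.77 7.7 -1.3 0.1 1" --pt "0 0 -0.82 8.1 -1.5 0.1 1"

```text
time_s: 9.0
tcp_pos: [0.6081, -0.0407, 0.0546]
tcp_rot: [0.324, 0.946, 0.0, 0.001]
force: [0.4, -3.5, 0.0]
gripper_width: 0.0006
gripper_force: 1.3
```

```bash
python3 st.py R
```

```text
[ 0.6081 -0.0407  0.0546] [ 0.4 -3.5  0. ] F tool xy [-2.4 -2.6] t 9.0 lever world 52.2 joint rad 1.022 r 0.087
```

>>> drive_tool --pt "0 0 -0.02 0.2 0 0 1" --pt "0 0 -0.04 0.4 0 0 1" --pt "0 0 -0.06 0.6 0 0 1" --pt "0 0 -0.08 0.8 0 0 1" --pt "0 0 -0.1 0.9 0 0 1" --pt "0 0 -0.11 1.0 0 0 1" --pt "0 0 -0.12 1.1 0 0 1" --pt "0 0 -0.12 1.1 0 0 1"

```text
time_s: 9.8
tcp_pos: [0.5989, -0.0348, 0.0534]
tcp_rot: [0.268, 0.963, -0.0, -0.0]
force: [2.4, -0.2, 1.6]
gripper_width: 0.0003
gripper_force: 1.2
```

```bash
python3 st.py R
```

```text
[ 0.5989 -0.0348  0.0534] [ 2.4 -0.2  1.6] F tool xy [-2.1  1. ] t 9.8 lever world 59.5 joint rad 1.15 r 0.085
```

>>> drive_tool --pt "0 0 -0.01 0.1 0 0 1" --pt "0 0 -0.02 0.2 0 0 1" --pt "0 0 -0.03 0.3 0 0 1" --pt "0 0 -0.04 0.4 0 0 1" --pt "0 0 -0.05 0.5 0 0 1" --pt "0 0 -0.06 0.6 0 0 1" --pt "0 0 -0.06 0.6 0 0 1"

```text
time_s: 10.5
tcp_pos: [0.5944, -0.0317, 0.0535]
tcp_rot: [0.239, 0.971, 0.0, 0.001]
force: [8.9, 1.0, -3.8]
gripper_width: 0.0007
gripper_force: 4.0
```

```bash
python3 st.py R
```

```text
[ 0.5944 -0.0317  0.0535] [ 8.9  1.  -3.8] F tool xy [-7.4  5. ] t 10.5 lever world 63.3 joint rad 1.216 r 0.085
```

>>> drive_tool --pt "0 0 -0.01 0.1 0 0 1" --pt "0 0 -0.02 0.2 0 0 1" --pt "0 0 -0.02 0.3 0 0 1" --pt "0 0 -0.02 0.3 0 0 1" --pt "0 0 -0.02 0.3 0 0 1"

```text
time_s: 11.0
tcp_pos: [0.5931, -0.0306, 0.0537]
tcp_rot: [0.229, 0.973, 0.0, 0.003]
force: [19.3, -2.3, -8.9]
gripper_width: 0.0005
gripper_force: 8.9
```

```bash
python3 st.py R
```

```text
[ 0.5931 -0.0306  0.0537] [19.3 -2.3 -8.9] F tool xy [-18.3   6.6] t 11.0 lever world 64.4 joint rad 1.236 r 0.085
```

The right lever has stalled too. I'll back off and go back to re-check the left.

>>> drive_tool --pt "0 0 0 -1.5 0 0 1" --pt "0 0 0 -3 0 0 1" --pt "0 0 0 -3 0 -4 1" --pt "0 0 0 -3 0 -9 1" --pt "0 0 0 -3 0 -9 1"

```text
time_s: 11.5
tcp_pos: [0.62, -0.044, 0.1497]
tcp_rot: [0.229, 0.973, 0.0, 0.004]
force: [0.2, 0.6, -0.6]
gripper_width: 0.0005
gripper_force: 0.0
```

```bash
python3 - <<'E'
from h import *
rows([fp(PL,62,.035,.144),fp(PL,62,.035,.054),fp(PL,62,.017,.054)])
E
```

```text
[0.0, 0.01, 0.03] [7.8, 18.9, 0.6]
[0.0, 0.01, 0.03] [7.9, 18.9, 9.6]
[0.0, 0.01, 0.03] [9.7, 19.0, 9.5]
```

>>> drive_tool --pt "0 0 0 2 4.5 0 1" --pt "0 0 0 4 9 0 1" --pt "0 0 0 6 13.5 0 1" --pt "0 0 0.03 7.5 18 0 1" --pt "0 0 0.03 7.5 18.9 0 1" --pt "0 0 0.03 7.5 18.9 4 1" --pt "0 0 0.03 7.5 18.9 7 1" --pt "0 0 0.03 7.5 18.9 8.9 1" --pt "0 0 0.03 7.5 18.9 8.9 1" --pt "0 0 0.03 7.5 18.9 8.9 1"

```text
time_s: 12.5
tcp_pos: [0.6353, 0.1585, 0.0548]
tcp_rot: [0.244, 0.97, -0.0, -0.0]
force: [0.5, -0.4, 0.1]
gripper_width: 0.0006
gripper_force: 0.0
```

```bash
python3 st.py L; python3 -c "
from h import *
rows([fp(PL,p,.017,.054) for p in (58,60,62,64,66)])"
```

```text
[0.6353 0.1585 0.0548] [ 0.5 -0.4  0.1] F tool xy [-0.6 -0.2] t 12.5 lever world 49.4 joint rad 0.973 r 0.091
[-0.0, -0.0, 0.07] [1.3, -0.0, 0.1]
[-0.0, -0.0, 0.03] [1.6, 0.0, 0.1]
[-0.0, -0.0, -0.0] [1.9, 0.1, 0.1]
[-0.0, -0.0, -0.04] [2.2, 0.2, 0.1]
[-0.0, -0.0, -0.07] [2.5, 0.2, 0.1]
```

>>> drive_tool --pt "0 0 0 0.6 0 0 1" --pt "0 0 0 1.2 0 0 1" --pt "0 0 0 1.6 0.1 0 1" --pt "0 0 -0.01 1.8 0.1 0 1" --pt "0 0 -0.02 2.0 0.1 0 1" --pt "0 0 -0.02 2.1 0.1 0 1" --pt "0 0 -0.02 2.1 0.1 0 1"

```text
time_s: 13.2
tcp_pos: [0.6176, 0.1696, 0.0547]
tcp_rot: [0.234, 0.972, 0.0, 0.0]
force: [1.4, -0.4, 0.5]
gripper_width: 0.0004
gripper_force: 1.1
```

```bash
python3 st.py L
```

```text
[0.6176 0.1696 0.0547] [ 1.4 -0.4  0.5] F tool xy [-1.4  0.3] t 13.2 lever world 63.1 joint rad 1.213 r 0.087
```

>>> drive_tool --pt "0 0 0 0.1 0 0 1" --pt "0 0 0 0.2 0 0 1" --pt "0 0 -0.01 0.3 0 0 1" --pt "0 0 -0.01 0.3 0 0 1" --pt "0 0 -0.01 0.3 0 0 1"

```text
time_s: 13.7
tcp_pos: [0.6168, 0.1703, 0.0549]
tcp_rot: [0.23, 0.973, 0.001, 0.003]
force: [16.2, -4.3, -6.2]
gripper_width: 0.0004
gripper_force: 8.5
```

```bash
python3 st.py L
```

```text
[0.6168 0.1703 0.0549] [16.2 -4.3 -6.2] F tool xy [-16.4   3.4] t 13.7 lever world 63.8 joint rad 1.225 r 0.087
```

The left held at 1.225 under 16 N. I'll retreat high and take a look.

>>> drive_tool --pt "0 0 0 -1.5 0 0 1" --pt "0 0 0 -3 0 0 1" --pt "0 0 0 -3 0 -4 1" --pt "0 0 0 -3 0 -9 1" --pt "0 0 0.1 -4 -3 -13 1" --pt "0 0 0.2 -6 -7 -16 1" --pt "0 0 0.35 -8 -11 -18 1" --pt "0 0 0.5 -8 -15 -18 1" --pt "0 0 0.65 -8 -18 -18 1" --pt "0 0 0.65 -8 -18 -18 1"

```text
time_s: 14.7
tcp_pos: [0.6047, -0.0287, 0.2348]
tcp_rot: [0.532, 0.847, -0.0, -0.0]
force: [0.2, 0.8, -0.1]
gripper_width: 0.0002
gripper_force: 0.0
```

```bash
python3 - <<'E'
from h import *
s=arm.sense();print(s['tcp_pos'],s['time_s'])
c=arm.get_calibration('wrist');im=arm.snapshot('wrist');np.savez('w3.npz',**c)
cv2.imwrite('pics/w3.png',cv2.resize(im[:,:,::-1],(800,600)))
E
```

```text
[ 0.60473836 -0.02868859  0.23478508] 14.7
```

View pics/w3.png

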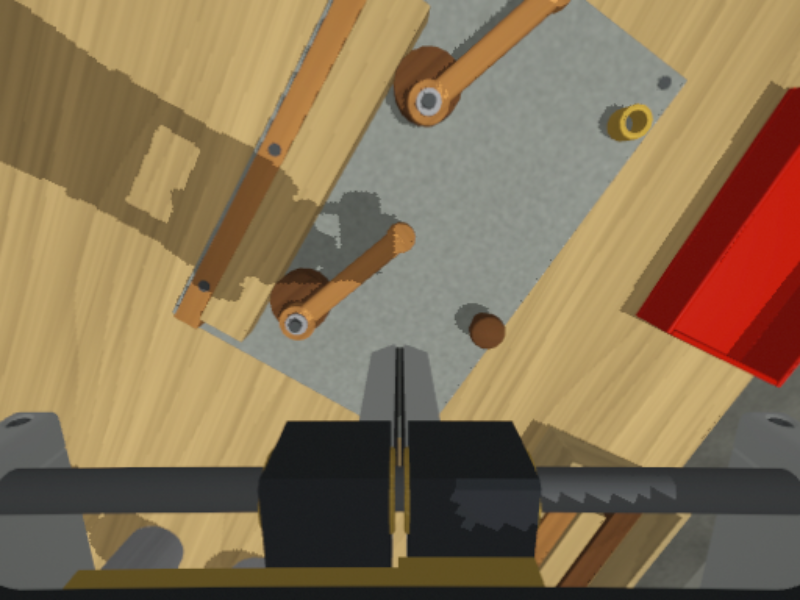

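The blank lies flush along the fence from about (195,320) up to (360,0). The right lever runs from (296,323) to (402,238) and the left lever from (428,100). The knob and bush are undisturbed. Next I'll check the angles.

```bash
python3 - <<'E'
from h import *
c=dict(np.load('w3.npz'));k=512/800
P=onplane(c,np.array([[428,100],[550,-2],[296,323],[402,238]])*k,.059)[:,:2]
for i in(0,2):
    d=P[i+1]-P[i];print(P[i],np.linalg.norm(d),'joint',np.arctan2(d[1],d[0])+np.radians(6.4))
im=arm.snapshot('top');cv2.imwrite('pics/top2.png',cv2.resize(im[120:225,180:330,::-1],(750,525),interpolation=cv2.INTER_CUBIC))
E
```

```text
[0.56420066 0.10246811] 0.10234561456201861 joint 1.2173473217647743
[ 0.54213222 -0.09669272] 0.11293131757947032 joint 1.2381241342061837
```

```bash
python3 -c "
from station import arm
print(arm.close_job())"
```

```text
the job is handed in; nothing more can be done
None
```

I pushed both cam levers round until they stalled (left about 1.22 rad, right about 1.24 rad) and re-checked the left after tightening the right; the blank looks flush along the fence, I saw nothing else disturbed, and the job is handed in at about 15 s, though no verdict came back.

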